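# Radius gauge to the bag former's corner

### The arm

A 6-joint arm with a two-finger parallel gripper is mounted at the origin on the work surface. World frame = base frame: x ahead of the robot, y to its left, z up, the work surface at z = 0. Lengths are in mm, angles in rad, forces in N, time in s.
With the tool pointing down it reaches from about 300 to 775 mm from the base axis. Payload 14.6 kg.
Tool frame: the origin (TCP) lies at the very end of the fingers, on their centre line; the grasp point (between the pads) lies 19 mm behind it; z points along the fingers, y is the line along which they close (so a half turn about z gives the same grasp; the last joint's range is limited). The gripper opens to 94 mm and grips with 3 to 60 N. Pads are 16 mm wide; open, the fingers measure 119 mm over their backs; the gripper's body (75 mm by 177 mm) begins 78 mm behind the grasp point.
Start: joints at [1.045, 0.3, 1.521, -0, 1.321, -0.067], TCP at [243.576, 493.113, 205.446] pointing down, gripper open.
Joint ranges: [-3.03, 3.03], [-0.79, 2.21], [0.23, 2.52], [-1.04, 4.18], [0, 3.07], [-2.55, 2.55]. Speed limits (rad/s): [2.22, 2.22, 2.57, 3.14, 3.14, 3.14].

### API

Orientations are given as [roll, pitch, yaw] about the fixed x, y, z axes, in that order (R = Rz(yaw) Ry(pitch) Rx(roll)).
In Python, from cell import manip, optics gives the robot as it stands.
- The arm moves only by the shell command python3 -m crank 'ROWS' [FORCE]. ROWS is JSON, a list of rows, each a list of 7 numbers: the opening in per cent of the stroke, from 0 (shut) to 100 (fully open), then the shift along the tool's x, y, z in mm, then the turn, a rotation vector about the tool's x, y, z in rad. A call has 1 to 10 rows; each row is the pose to reach, as a shift and turn from the pose commanded when the call began, along the tool's axes at that moment; what a row does not reach only later rows make up. A row lasts 1/10 s, in which the tool goes at most 50 mm and 8.59 degrees, less where a joint would pass 70% of its speed; a pose out of reach is approached as far as the arm can. A call with a gripper value outside its range is refused whole. The fingers move at their own pace and stop on an object; FORCE is the grip in N (left out, the last holds). Time passes only in rows, so rows that repeat a pose let the fingers close. It gives the time, the measured TCP pose, the force, the opening and the grip force at its end, in the units of the state.
- manip.read_state(): the state, without advancing time (a new reading comes with each control period).
- optics.camera(name): name is "side" or "top" or "wrist"; returns (picture, depth): 384x512x3 uint8, red, green, blue; 384x512 float32, mm along the optical axis (not along the pixel's ray), 0 where there is no reading.
- optics.calibration(name): a dict with "camera_matrix" (3x3 intrinsics, pixels), "R" (3x3) and "t" (3): a world point X has camera coordinates R X + t. Camera axes: x right, y down, z forward; pixel columns grow to the right and rows downward; lengths in mm; the calibration is good to about 2 mm. A picture is of the moment at which its call begins: read the wrist's pose just before it. calibration takes no time and is no camera call; for the wrist camera it gives the pose at the moment of the call.
- manip.sign_off(): hands the job in; it is judged then, once.
The state is a dict: "clock": time; "joints": joint angles; "qd": joint speeds; "effort": joint torques, N m; "eef_pos": TCP position; "eef_rot": TCP orientation; "wrist_force": force on the tool from outside, world axes, zero at the start; "moment": the same for the moment, N m; "finger_gap": finger opening in mm; "finger_force": force on a finger pad.
Only numpy, scipy, OpenCV 4.12 (cv2) and the standard library are available. Lean on these libraries where they do the work, as an engineer would, in place of code of your own. Each camera call takes 0.05 s, during which the arm holds its last target. There are 200 camera calls.

### The job

One of the three radius gauges lying on the bench fits the rounded corner of the wooden bag former. Pick that gauge by its wooden grip, lay it flat on the bench and push it gently against the corner until they touch, so that the two curves meet squarely all the way round, then let go and leave it there. Leave the other two gauges where they lie.

Things in the scene. Friction and masses are not known exactly. Their poses are not given: they have to be found in the camera images.
- former: Wooden bag-corner former: light board 150 x 150 mm, 18 thick, fixed flat on the table, one corner rounded to radius 50 mm, three square. Origin on its underside at the centre of the rounded corner's arc (50 mm inside the curved edge); +x points outward on the diagonal through the middle of the rounded corner; z up. Straight edges leave the arc 45 degrees either side of +x.
- leaf_hollow_50: Radius gauge: loose flat aluminium leaf 8 mm thick, 82 wide (y), wide shallow hollow of radius 50 mm in its front edge, arc centre 80 mm from the origin along +x; hollow bottom x = 30, tips 42, back -28. Origin on the underside below the grip, +x to the curved edge, z up. 0.1-0.2 kg. Wooden grip block 44 (x) x 16 (y) x 28 high stands on it, z 8 to 36, centred over the origin.
- leaf_hollow_25: Radius gauge of the same make, leaf 8 mm thick, 76 wide, narrow deep hollow of radius 25 mm in its front edge (bottom at x = 24 mm, tips 41, back -28). Origin on the underside below the grip, +x to the curved edge. Wooden grip block 44 (x) x 16 (y) x 28 high stands on it, z 8 to 36, centred over the origin.
- leaf_round_50: Radius gauge of the same make, leaf 8 mm thick, 76 wide, front edge bulging outward at radius 50 mm (foremost at x = 40 mm, back -28). Origin on the underside below the grip, +x to the curved edge. Wooden grip block 44 (x) x 16 (y) x 28 high stands on it, z 8 to 36, centred over the origin.
There are look-alikes about, which are no part of the job. What is shaped like the leaf_hollow_50 but blue is not meant.

How it is judged:
By the outcome, as a careful person would: the job done as asked, in the order asked, and still so for the second after the job is handed in, with the robot touching nothing.
It also fails if it takes over 38 s, if anything falls off the work surface, if the arm or the gripper's body presses on something with over 40 N, if the wrist force passes 120 N, or if a joint passes its speed limit or range.

## Working session

There is one attempt and no reset: what is moved stays moved. The work goes in short steps, Python scripts to look and compute and a shell command to move; the robot and the scene stay as the last step left them, time stands still between calls to the robot, and variables do not carry over. Pictures are saved under pics/ and viewed, at most 10 in all, crops included, and the job is handed in when it is done.

```bash
mkdir -p pics; ls; python3 - <<'E'
from cell import manip, optics
import cv2, numpy as np
s=manip.read_state(); print(s)
for n in ("top","side"):
    p,d=optics.camera(n); np.savez(f"pics/{n}0.npz",p=p,d=d)
    cv2.imwrite(f"pics/{n}0.png",p[:,:,::-1])
    print(n,optics.calibration(n))
E
```

```text
pics
{'clock': 0.0, 'joints': array([ 1.04538298e+00,  3.00476404e-01,  1.52158072e+00, -6.16789701e-06,
        1.32075033e+00, -6.65719626e-02]), 'qd': array([ 2.56038379e-04,  1.83341823e-05, -1.90069697e-03, -1.75069477e-05,
        1.86581577e-03,  1.20714844e-04]), 'effort': array([-1.31389224e-04, -5.31805015e+01, -3.52739990e+01,  7.08533311e-02,
        2.43817322e-02, -7.88016428e-05]), 'eef_pos': array([243.45140994, 492.87625602, 204.88359281]), 'eef_rot': array([-3.14038015e+00, -7.48506101e-05,  2.68275275e+00]), 'wrist_force': array([ 0.09974833, -0.4741966 ,  0.03899402]), 'moment': array([ 0.04554489,  0.00775484, -0.03585094]), 'finger_force': 0.0, 'finger_gap': 93.99110125767331}
top {'camera_matrix': array([[377.24570692,   0.        , 255.58496717],
       [  0.        , 377.24570692, 197.93802911],
       [  0.        ,   0.        ,   1.        ]]), 'R': array([[-0.01837854, -0.99908763, -0.0385505 ],
       [-0.98810757,  0.02403672, -0.15187385],
       [ 0.15266191,  0.03530082, -0.98764781]]), 't': array([ -9.82952412, 518.58357741, 842.8344419 ])}
side {'camera_matrix': array([[441.49580707,   0.        , 254.73012512],
       [  0.        , 441.49580707, 181.87267103],
       [  0.        ,   0.        ,   1.        ]]), 'R': array([[ 0.79275666, -0.60940035,  0.01296536],
       [-0.3659369 , -0.49283561, -0.78943223],
       [ 0.48747007,  0.62108315, -0.61370079]]), 't': array([-436.21125164,  195.13369865,  861.58799619])}
```

View pics/top0.png

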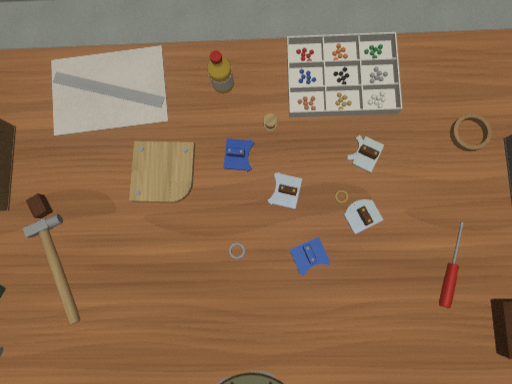

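View pics/side0.png

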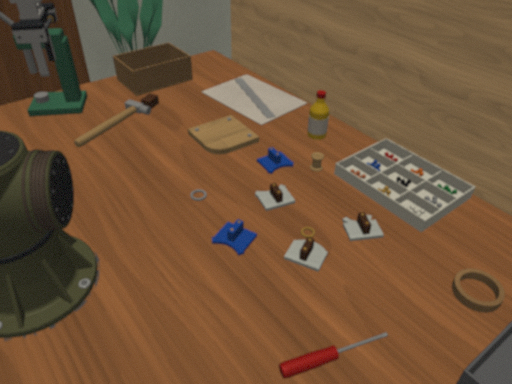

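The top view shows the former at about (162,171) with its rounded corner at lower right, near (190,198). The white gauges are at (286,190), wide hollow facing left, (367,153), narrow hollow, and (364,216), bulging. The blue look-alikes are at (238,154) and (310,255). Next I measure the target gauge and the former.

```bash
cat > h.py <<'E'
import numpy as np, cv2
from cell import manip, optics
def cast(px,cal,z):
    px=np.asarray(px,float).reshape(-1,2); K,R,t=cal["camera_matrix"],np.array(cal["R"]),np.array(cal["t"])
    r=(np.linalg.inv(K)@np.c_[px,np.ones(len(px))].T).T@R
    c=-R.T@t
    return c+r*((z-c[2])/r[:,2])[:,None]
def big(mask):
    c,_=cv2.findContours(mask.astype(np.uint8),cv2.RETR_EXTERNAL,cv2.CHAIN_APPROX_NONE)
    return sorted(c,key=cv2.contourArea)[::-1]
def hsv(p): return cv2.cvtColor(p,cv2.COLOR_RGB2HSV)
E
python3 - <<'E'
from h import *
p=np.load("pics/top0.npz")["p"]; cal=optics.calibration("top")
h=hsv(p)
print("hsv leaf",h[183,278],h[200,290],"former",h[171,162],h[190,150],"table",h[230,200],"grip",h[190,288])
cr=cv2.resize(p[110:250,120:400],None,fx=2.8,fy=2.8,interpolation=cv2.INTER_CUBIC)
cv2.imwrite("pics/crop0.png",cr[:,:,::-1])
m=(h[:,:,1]<60)&(h[:,:,2]>120)
for c in big(m)[:8]:
    x=cast(c,cal,8); print(c.reshape(-1,2).mean(0).round(),cv2.contourArea(c),cv2.minAreaRect(x[:,:2].astype(np.float32)))
print(cast([[162,171],[195,142],[133,142],[130,202]],cal,18).round())
E
```

```text
hsv leaf [100  17 180] [102  21 182] former [ 20 102 162] [ 19  99 170] table [ 15 141 141] grip [ 11 134  84]
[263.  32.] 27664.0 ((897.8038330078125, -3.2569580078125), (1348.346435546875, 308.2521057128906), 87.31647491455078)
[108.  90.] 8394.0 ((815.0206298828125, 355.40594482421875), (208.91339111328125, 293.70684814453125), 5.696701526641846)
[362. 215.] 823.5 ((478.5045471191406, -271.400390625), (68.32340240478516, 77.36355590820312), 25.10702896118164)
[286. 190.] 777.5 ((540.2933959960938, -90.47959899902344), (68.36553955078125, 80.73724365234375), 75.3135757446289)
[365. 152.] 700.0 ((630.179443359375, -287.644287109375), (69.00812530517578, 77.93767547607422), 60.94472122192383)
[ 40. 225.] 266.5 ((469.0491027832031, 509.9126892089844), (25.389301300048828, 86.8378677368164), 24.45741081237793)
[237. 250.] 186.0 ((397.8996276855469, 27.968318939208984), (35.83674621582031, 35.328224182128906), 88.95793151855469)
[458. 242.] 33.5 ((406.9300537109375, -489.9717712402344), (4.434516906738281, 98.44084167480469), 73.46221923828125)
[[594. 208.  18.]
 [665. 127.  18.]
 [670. 282.  18.]
 [519. 285.  18.]]
```

View pics/crop0.png

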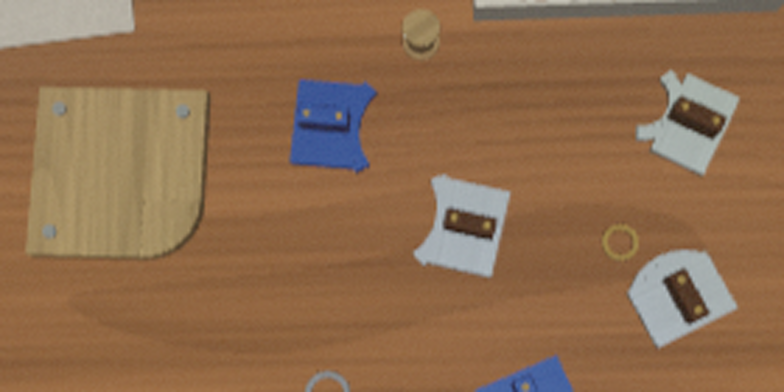

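The crop shows the target gauge centred at about (465,225), its hollow facing left and slightly up. The former's rounded corner is at about (190,240). The measured gauge outline, 68 x 81 mm, matches the leaf. I move over the former's corner with the gauge's yaw (75°) already set.

```bash
cat >> h.py <<'E'
from scipy.spatial.transform import Rotation as Rot
def goto(pos,yaw):
    "shift (tool axes) and turn from the present pose to pos, tool straight down at yaw"
    s=manip.read_state(); R=Rot.from_euler("xyz",s["eef_rot"])
    G=Rot.from_euler("xyz",[np.pi,0,yaw])
    print("shift",R.inv().apply(np.array(pos)-s["eef_pos"]).round(1),"turn",(R.inv()*G).as_rotvec().round(4),"t",s["clock"])
E
python3 -c "
from h import *
goto([480,110,215],np.radians(75.3))"
python3 -m crank '[[100,-382,-238,-10,0,0,1.368],[100,-382,-238,-10,0,0,1.368],[100,-382,-238,-10,0,0,1.368],[100,-382,-238,-10,0,0,1.368],[100,-382,-238,-10,0,0,1.368],[100,-382,-238,-10,0,0,1.368],[100,-382,-238,-10,0,0,1.368],[100,-382,-238,-10,0,0,1.368],[100,-382,-238,-10,0,0,1.368],[100,-382,-238,-10,0,0,1.368]]'
python3 - <<'E'
from h import *
s=manip.read_state(); cal=optics.calibration("wrist"); p,d=optics.camera("wrist")
np.savez("pics/w1.npz",p=p,d=d,**cal); cv2.imwrite("pics/w1.png",p[:,:,::-1])
print(s["eef_pos"],s["eef_rot"],cal)
E
```

```text
shift [-381.7 -238.6   -9.8] turn [-1.0000e-03  7.0000e-04  1.3685e+00] t 0.1
clock: 1.1
eef_pos: [482.5, 106.3, 215.1]
eef_rot: [-3.142, 0.001, 1.304]
wrist_force: [-0.2, 0.6, -0.1]
finger_gap: 93.7
finger_force: 0.0
[482.51469519 106.29639966 215.08410219] [-3.14151479e+00  7.63210092e-04  1.30424454e+00] {'camera_matrix': array([[284.88279243,   0.        , 251.55199417],
       [  0.        , 284.88279243, 191.5757003 ],
       [  0.        ,   0.        ,   1.        ]]), 'R': array([[ 0.96446863, -0.2641956 ,  0.00097669],
       [-0.25334358, -0.92379104,  0.28710128],
       [-0.07494864, -0.27714761, -0.95789974]]), 't': array([-437.85798288,  188.84851232,  467.00274759])}
```

View pics/w1.png

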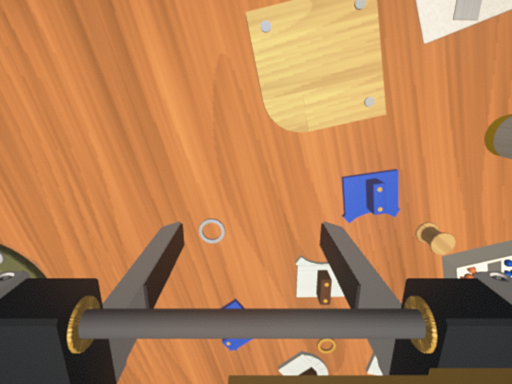

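The wrist view shows the former at (250–385, 0–130) with its rounded corner at about (285,125). The target gauge's hollow is at (320,262), partly hidden by the gripper. I fit the former's edges and move towards the gauge.

```bash
cat >> h.py <<'E'
def former(p,cal,box,lo,hi,tag):
    h=hsv(p); m=cv2.inRange(h,np.array(lo),np.array(hi)); k=np.zeros_like(m); k[box[1]:box[3],box[0]:box[2]]=1
    m=cv2.morphologyEx(cv2.morphologyEx(m*k,cv2.MORPH_CLOSE,np.ones((7,7))),cv2.MORPH_OPEN,np.ones((7,7)))
    c=big(m>0)[0]; H,W=m.shape
    q=c.reshape(-1,2); q=q[(q[:,0]>2)&(q[:,1]>2)&(q[:,0]<W-3)&(q[:,1]<H-3)]
    x=cast(q,cal,18)[:,:2]; im=p.copy(); cv2.drawContours(im,[c],-1,(255,0,0),1)
    cv2.imwrite(f"pics/{tag}.png",im[:,:,::-1]); return x
E
python3 - <<'E'
from h import *
z=np.load("pics/w1.npz"); p=z["p"]; cal={k:z[k] for k in("camera_matrix","R","t")}
h=hsv(p)
for a in [(300,60),(340,30),(290,125),(350,110),(200,60),(220,150),(410,100)]: print(a,h[a[1],a[0]],p[a[1],a[0]])
print("cam",-cal["R"].T@cal["t"])
goto([538.5,-97,215],np.radians(75.3))
goto([520,-150,215],np.radians(75.3))
E
```

```text
(300, 60) [ 22 113 241] [241 213 134]
(340, 30) [ 19 119 232] [232 194 124]
(290, 125) [ 20 122 228] [228 191 119]
(350, 110) [ 21 115 241] [241 208 132]
(200, 60) [ 13 164 219] [219 139  78]
(220, 150) [ 13 163 203] [203 128  73]
(410, 100) [ 13 162 215] [215 136  78]
cam [505.14506469 188.2051085  393.55081094]
shift [-183.5  108.4   -0. ] turn [-0.0008  0.0004 -0.0059] t 1.15
shift [-239.5  104.3    0. ] turn [-0.0008  0.0004 -0.0059] t 1.15
```

```bash
python3 - <<'E'
from h import *
from scipy.optimize import least_squares
z=np.load("pics/w1.npz"); p=z["p"]; cal={k:z[k] for k in("camera_matrix","R","t")}
x=former(p,cal,(230,0,400,150),(16,70,150),(30,143,255),"f1")
np.save("pics/fx.npy",x); print(len(x),x.min(0),x.max(0))
# local frame: origin arc centre, u along +x
def sd(P,a,b,th):
    c,s=np.cos(th+np.pi/4),np.sin(th+np.pi/4)   # e1,e2: outward normals at th+-45deg
    d=P-[a,b]; u=d@[c,s]; v=d@[s,-c]
    q=np.maximum(np.abs(np.c_[u,v]-[-25,-25]+0)-0,0)
    A=np.c_[u-50,v-50,-100-u,-100-v]
    out=A.max(1); cor=(u>0)&(v>0); out[cor]=np.hypot(u[cor],v[cor])-50
    return out
f=least_squares(lambda k:sd(x,*k),[568,180,np.radians(-135)],loss="soft_l1",f_scale=1.0)
r=sd(x,*f.x); print("former centre",f.x[:2],"yaw deg",np.degrees(f.x[2]),"rms",np.sqrt(np.mean(r**2)),np.abs(r).max())
# plain line fits to two edges
k=f.x; c,s=np.cos(k[2]+np.pi/4),np.sin(k[2]+np.pi/4); d=x-k[:2]; u=d@[c,s]; v=d@[s,-c]
for n,a,b in(("u-edge",u,v),("v-edge",v,u),("u-far",-u,v),("v-far",-v,u)):
    L=(np.abs(a-(50 if "edge" in n else 100))<6)&(b<-5)&(b>-95); 
    if L.sum()>10: print(n,L.sum(),"mean",a[L].mean().round(2),"slope deg",np.degrees(np.polyfit(b[L],a[L],1)[0]).round(2))
goto([518,-175,150],np.radians(75.3))
E
cp pics/f1.png /tmp
```

```text
383 [520.11499586 134.04588322] [674.06571079 291.20349434]
former centre [570.30428993 189.1658552 ] yaw deg -137.8807551048546 rms 4.090507532418515 23.612817299341188
u-edge 70 mean 49.93 slope deg 0.14
v-edge 79 mean 49.56 slope deg -0.02
v-far 65 mean 99.68 slope deg -0.16
shift [-264.2  108.9   65. ] turn [-0.0008  0.0004 -0.0059] t 1.15
```

The former fit holds: the edges are at 50 and 100 mm as given, so its centre is about (570,189) with yaw about -138°. Next I move to view the gauge.

```bash
python3 -m crank '[[100,-264,109,65,0,0,-0.006],[100,-264,109,65,0,0,-0.006],[100,-264,109,65,0,0,-0.006],[100,-264,109,65,0,0,-0.006],[100,-264,109,65,0,0,-0.006],[100,-264,109,65,0,0,-0.006],[100,-264,109,65,0,0,-0.006],[100,-264,109,65,0,0,-0.006]]'
python3 - <<'E'
from h import *
cal=optics.calibration("wrist"); p,d=optics.camera("wrist")
np.savez("pics/w2.npz",p=p,d=d,**cal)
h=hsv(p); m=cv2.inRange(h,np.array((0,0,130)),np.array((180,60,255)))
g=np.array([540.,-90,8]); K=cal["camera_matrix"]; e=K@(cal["R"]@g+cal["t"]); e=e[:2]/e[2]; print("expected px",e)
im=p.copy()
for c in big(m>0)[:5]:
    x=cast(c,cal,8)[:,:2]; print(c.reshape(-1,2).mean(0).round(),cv2.contourArea(c),cv2.minAreaRect(x.astype(np.float32)))
    cv2.drawContours(im,[c],-1,(255,0,0),1)
T=cal["R"]; f=former(np.load("pics/top0.npz")["p"],optics.calibration("top"),(120,130,205,212),(16,70,120),(30,125,255),"f0")
print("top former",cv2.minAreaRect(f.astype(np.float32)))
cv2.imwrite("pics/w2.png",im[:,:,::-1])
E
```

```text
clock: 1.95
eef_pos: [519.1, -171.6, 150.0]
eef_rot: [-3.14, -0.0, 1.322]
wrist_force: [1.1, 0.1, 0.9]
finger_gap: 93.8
finger_force: 0.0
expected px [251.2519196  107.01153347]
[469. 172.] 10755.0 ((769.3709716796875, -239.57205200195312), (84.93972778320312, 270.31927490234375), 0.2715113162994385)
[254. 105.] 4192.5 ((543.6859130859375, -87.28561401367188), (68.75877380371094, 79.97931671142578), 75.67507934570312)
[241. 262.] 1956.0 ((481.5554504394531, -268.0650634765625), (68.86215209960938, 77.32227325439453), 25.470012664794922)
[88. 21.] 1239.5 ((402.8949279785156, 29.440574645996094), (37.06039810180664, 37.66532516479492), 75.67379760742188)
[371. 241.] 880.5 ((650.2589111328125, -278.484619140625), (49.28824996948242, 96.02726745605469), 24.487239837646484)
top former ((594.5601196289062, 209.3443603515625), (151.74391174316406, 150.6637725830078), 88.25716400146484)
```

View pics/w2.png

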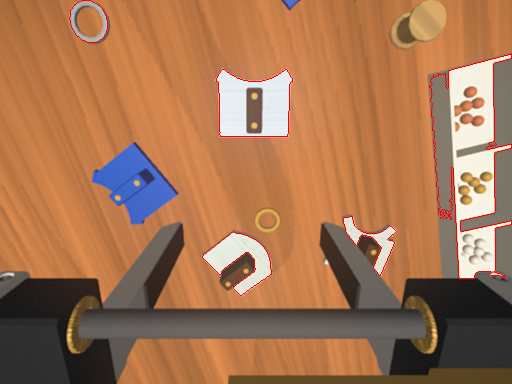

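The wrist view shows the target gauge at (218–292, 70–137) with its grip at (254,110). The other two gauges are at (240,262) and (371,240). I take the grip's centre at z=36 and descend.

```bash
python3 - <<'E'
from h import *
z=np.load("pics/w2.npz"); p=z["p"]; cal={k:z[k] for k in("camera_matrix","R","t")}
m=np.zeros(p.shape[:2],np.uint8); s=hsv(p)[80:137,222:288]; m[80:137,222:288]=(s[:,:,2]<110)
m=cv2.morphologyEx(m,cv2.MORPH_CLOSE,np.ones((7,7)))
c=big(m)[0]; r=cv2.minAreaRect(cast(c,cal,36)[:,:2].astype(np.float32)); print("grip",r)
yaw=np.radians(75.6)
goto([*r[0],70],yaw); goto([*r[0],13],yaw)
E
```

```text
grip ((547.0086059570312, -75.55679321289062), (2.524036169052124, 12.771843910217285), 71.5196533203125)
shift [99.3  3.4 80.5] turn [-0.0004 -0.0003  0.0031] t 2.0
shift [ 99.3   3.5 137.5] turn [-0.0004 -0.0003  0.0031] t 2.0
```

```bash
python3 - <<'E'
from h import *
z=np.load("pics/w2.npz"); p=z["p"]; cal={k:z[k] for k in("camera_matrix","R","t")}
m=np.zeros(p.shape[:2],np.uint8); s=hsv(p)[84:135,226:284]; m[84:135,226:284]=(s[:,:,1]>70)
c=big(m)[0]; print(cv2.boundingRect(c)); r=cv2.minAreaRect(cast(c,cal,36)[:,:2].astype(np.float32)); print("grip",r)
yaw=np.radians(75.6)
goto([*r[0],70],yaw); goto([*r[0],13],yaw)
E
```

```text
(247, 89, 15, 43)
grip ((541.7578735351562, -93.74308776855469), (39.93737030029297, 13.599211692810059), 75.41284942626953)
shift [80.4  2.8 80.5] turn [-0.0004 -0.0003  0.0031] t 2.0
shift [ 80.4   2.8 137.5] turn [-0.0004 -0.0003  0.0031] t 2.0
```

```bash
python3 -m crank '[[50,40,1,40,0,0,0.003],[50,80,3,70,0,0,0.003],[50,80,3,95,0,0,0.003],[50,80,3,110,0,0,0.003],[50,80,3,122,0,0,0.003],[50,80,3,130,0,0,0.003],[50,80,3,136,0,0,0.003],[50,80,3,136,0,0,0.003]]' 
python3 -m crank '[[0,0,0,0,0,0,0],[0,0,0,0,0,0,0],[0,0,0,0,0,0,0],[0,0,0,0,0,0,0],[0,0,0,0,0,0,0],[0,0,0,0,0,0,0],[0,0,0,0,0,0,0],[0,0,0,0,0,0,0]]' 20
```

```text
clock: 2.8
eef_pos: [541.9, -95.6, 14.3]
eef_rot: [-3.141, -0.0, 1.318]
wrist_force: [-0.2, -0.7, 0.1]
finger_gap: 46.7
finger_force: 0.0
clock: 3.6
eef_pos: [542.0, -95.7, 14.7]
eef_rot: [3.141, 0.0, 1.318]
wrist_force: [-2.2, -0.1, 5.1]
finger_gap: 15.6
finger_force: 20.0
```

```bash
python3 -m crank '[[0,0,0,-10,0,0,0],[0,0,0,-30,0,0,0],[0,0,0,-50,0,0,0],[0,0,0,-60,0,0,0],[0,0,0,-60,0,0,0]]'
python3 -c "
from h import *
goto([467,94,74],np.radians(42.7))"
```

```text
clock: 4.1
eef_pos: [542.6, -95.8, 75.7]
eef_rot: [3.139, -0.0, 1.318]
wrist_force: [-1.0, -0.0, -1.6]
finger_gap: 15.9
finger_force: 20.0
shift [ 164.8 -120.7    1.5] turn [ 0.0022 -0.0007  0.5726] t 4.1
```

```bash
python3 -m crank '[[0,32,-24,0,0,0,0.1],[0,65,-48,0,0,0,0.22],[0,98,-72,0,0,0,0.35],[0,130,-96,0,0,0,0.47],[0,165,-121,0,0,0,0.573],[0,165,-121,0,0,0,0.573],[0,165,-121,0,0,0,0.573]]'
python3 - <<'E'
from h import *
s=manip.read_state(); cal=optics.calibration("wrist"); p,d=optics.camera("wrist")
np.savez("pics/w3.npz",p=p,d=d,**cal); cv2.imwrite("pics/w3.png",p[:,:,::-1])
print(s["eef_pos"],np.degrees(s["eef_rot"]),s["finger_gap"])
E
```

```text
clock: 4.8
eef_pos: [465.7, 94.9, 73.8]
eef_rot: [-3.141, 0.001, 0.748]
wrist_force: [0.2, 0.1, -2.5]
finger_gap: 16.4
finger_force: 20.0
[465.67476345  94.85250976  73.84831744] [-1.79976536e+02  4.46918885e-02  4.28348948e+01] 16.38443919077206
```

View pics/w3.png

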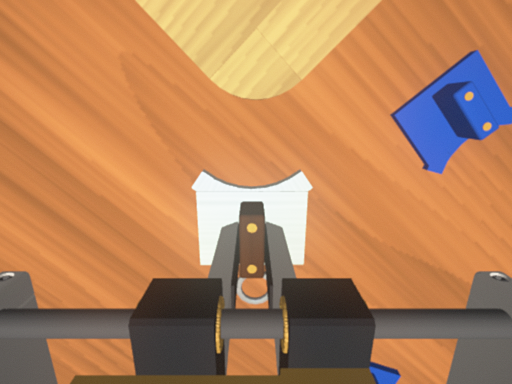

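The wrist view shows the gauge held straight, its hollow at (252,187), facing the former's rounded corner at (257,98). I lower it to the bench here, then measure both.

```bash
python3 -m crank '[[0,0,0,25,0,0,0],[0,0,0,45,0,0,0],[0,0,0,54,0,0,0],[0,0,0,57,0,0,0],[0,0,0,58.5,0,0,0],[0,0,0,59,0,0,0],[0,0,0,59,0,0,0]]'
python3 - <<'E'
from h import *
s=manip.read_state(); cal=optics.calibration("wrist"); p,d=optics.camera("wrist")
np.savez("pics/w4.npz",p=p,d=d,**cal); h=hsv(p)
print(s["eef_pos"],np.degrees(s["eef_rot"]))
mf=cv2.inRange(h,np.array((16,70,150)),np.array((30,143,255)))
mf=cv2.morphologyEx(cv2.morphologyEx(mf,cv2.MORPH_CLOSE,np.ones((7,7))),cv2.MORPH_OPEN,np.ones((7,7)))
mg=cv2.inRange(h,np.array((0,0,170)),np.array((180,50,255)))
cf,cg=big(mf>0)[0],big(mg>0)[0]
im=p.copy(); cv2.drawContours(im,[cf],-1,(255,0,0),1); cv2.drawContours(im,[cg],-1,(255,0,0),1)
im=cv2.resize(im[0:290,100:420],None,fx=2,fy=2,interpolation=cv2.INTER_NEAREST)
cv2.imwrite("pics/w4.png",im[:,:,::-1])
print(cv2.boundingRect(cf),cv2.boundingRect(cg),-cal["R"].T@cal["t"])
E
```

```text
clock: 5.55
eef_pos: [466.5, 94.3, 16.0]
eef_rot: [3.141, -0.001, 0.745]
wrist_force: [0.2, -0.1, -1.7]
finger_gap: 15.8
finger_force: 20.0
[466.50720119  94.3319245   16.01920774] [ 1.79966579e+02 -4.79461218e-02  4.26730630e+01]
(128, 0, 256, 98) (192, 172, 120, 93) [528.73231612 151.86872274 194.62246092]
```

View pics/w4.png

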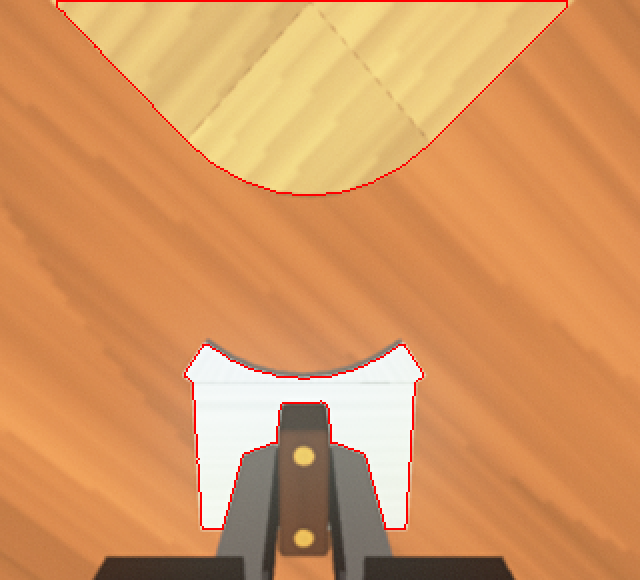

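The crop shows clean outlines: the former's arc bottom at (310,195) and the gauge's hollow bottom at (305,377). I fit the former's straight edges, and the gauge's side edges and hollow arc.

```bash
cat >> h.py <<'E'
from scipy.optimize import least_squares
def ang(v): return np.degrees(np.arctan2(v[1],v[0]))
def line(P):
    v=cv2.fitLine(P.astype(np.float32),cv2.DIST_HUBER,0,.01,.01).ravel(); return v[2:],v[:2]
def circ(P,r=50,free=False):
    c0=P.mean(0)
    return least_squares(lambda k:np.hypot(*(P-k[:2]).T)-(k[2] if free else r),[*c0,r] if free else c0+[30,30],loss="soft_l1",f_scale=.5).x
def fit(p,cal,zg=8,zf=18):
    "all in gauge/tool heading frame; prints fits"
    h=hsv(p)
    mf=cv2.inRange(h,np.array((16,70,150)),np.array((30,143,255)))
    mf=cv2.morphologyEx(cv2.morphologyEx(mf,cv2.MORPH_CLOSE,np.ones((7,7))),cv2.MORPH_OPEN,np.ones((7,7)))
    mg=cv2.inRange(h,np.array((0,0,170)),np.array((180,50,255)))
    F=big(mf>0)[0].reshape(-1,2); F=F[(F[:,1]>3)&(F[:,0]>3)&(F[:,0]<508)]; G=big(mg>0)[0].reshape(-1,2)
    f=cast(F,cal,zf)[:,:2]; g=cast(G,cal,zg)[:,:2]
    ai=F[:,1].argmax(); cx=np.median(F[F[:,1]>F[:,1].max()-1,0])
    # former: straight edges = points >45 mm from the axis, both sides
    Lf,Rf=F[:,0]<cx-62,F[:,0]>cx+62
    (a,u),(b,v)=line(f[Lf]),line(f[Rf]); u=u*np.sign(u@(f[Lf].mean(0)-f[ai]))+0; v=v*np.sign(v@(f[Rf].mean(0)-f[ai]))
    bis=u+v; bis/=np.linalg.norm(bis)
    corner=a+u*np.linalg.solve(np.c_[u,-v],b-a)[0]; O=corner+bis*50*np.sqrt(2)
    A=f[~Lf&~Rf]; print("former edges angle",ang(u)-ang(v),"bisector",ang(bis),"O",O,"arc fit",circ(A[np.abs((A-O)@[-bis[1],bis[0]])<32],free=True))
    # gauge
    y0,x0,x1=G[:,1].min(),G[:,0].min(),G[:,0].max(); y1=G[:,1].max(); xm=(x0+x1)/2
    bl=[G[(G[:,1]>y0+24)&(G[:,1]<y1-4)&(G[:,0]<x0+15)],G[(G[:,1]>y0+24)&(G[:,1]<y1-4)&(G[:,0]>x1-15)]]
    l=[line(cast(q,cal,zg)[:,:2]) for q in bl]; d=[w*np.sign(w@bis) for _,w in l]; gd=sum(d)/np.linalg.norm(sum(d))
    n=np.array([-gd[1],gd[0]]); print("gauge side angles",ang(d[0]),ang(d[1]),"width",(l[0][0]-l[1][0])@n)
    arc=(np.abs(G[:,0]-xm)<45)&(G[:,1]<y0+20); C=circ(g[arc]); print("hollow centre",C,"free",circ(g[arc],free=True))
    mid=(l[0][0]+l[1][0])/2; print("sides midline vs hollow centre",(C-mid)@n)
    e=O-C; m=np.array([-bis[1],bis[0]])
    print("turn needed deg (world)",ang(bis)-ang(gd),"forward",e@bis,"left",e@m,"world",e)
    s=manip.read_state(); P=s["eef_pos"][:2]; dth=np.radians(ang(bis)-ang(gd))
    R=np.array([[np.cos(dth),-np.sin(dth)],[np.sin(dth),np.cos(dth)]])
    print("TCP goal at contact",O+R@(P-C),"tcp yaw",np.degrees(s["eef_rot"][2])+np.degrees(dth),"C rel TCP fwd,left",(C-P)@gd,(C-P)@n)
E
python3 - <<'E'
from h import *
z=np.load("pics/w4.npz"); fit(z["p"],{k:z[k] for k in("camera_matrix","R","t")},zg=9)
E
```

```text
former edges angle 89.82641599380572 bisector 42.09425070826655 O [570.70181591 188.17438674] arc fit [569.87995388 187.46588495  48.88926507]
gauge side angles 43.0047268341835 42.5432643622978 width 75.1055307252189
hollow centre [526.49974704 149.73280469] free [525.82532424 149.10890078  49.14080446]
sides midline vs hollow centre -0.23876583918441158
turn needed deg (world) -0.6797448882564723 forward 58.56923834458296 left -1.1056413417786182 world [44.20206887 38.44158205]
TCP goal at contact [510.00591174 133.51768309] tcp yaw 41.99890307205139 C rel TCP fwd,left 81.6782170332735 -0.13000024205000324
```

Sizes agree: edges at 90°, radii 49 mm, gauge axis centred. It needs 58.5 mm forward, 0.7 mm sideways and a 0.7° turn. I go most of the way and settle onto the bench.

```bash
python3 -m crank '[[0,5,0.7,0,0,0,0.012],[0,18,0.7,0,0,0,0.012],[0,30,0.7,0,0,0,0.012],[0,40,0.7,0,0,0,0.012],[0,46,0.7,0.5,0,0,0.012],[0,48,0.7,1,0,0,0.012],[0,48,0.7,1.3,0,0,0.012],[0,48,0.7,1.3,0,0,0.012]]'
python3 - <<'E'
from h import *
s=manip.read_state(); cal=optics.calibration("wrist"); p,d=optics.camera("wrist")
np.savez("pics/w5.npz",p=p,d=d,**cal); print(s["eef_pos"],np.degrees(s["eef_rot"]))
fit(p,cal,zg=8)
E
```

```text
clock: 6.4
eef_pos: [502.2, 126.7, 14.7]
eef_rot: [3.141, -0.001, 0.733]
wrist_force: [-1.6, 3.3, 4.2]
finger_gap: 15.9
finger_force: 20.0
[502.19657064 126.68138446  14.65464129] [ 1.79989367e+02 -5.64832175e-02  4.19848282e+01]
former edges angle 89.72419308244297 bisector 42.04979240438429 O [570.67105985 188.32825745] arc fit [571.25441726 188.69537423  50.05057429]
gauge side angles 42.15605776675821 42.03980094614648 width 74.82409259335574
hollow centre [562.73922024 181.44280791] free [561.9826818  180.75236808  49.04105924]
sides midline vs hollow centre -0.1322293909170443
turn needed deg (world) -0.048136951553651386 forward 10.501601021846522 left -0.19967684544001713 world [7.9318396  6.88544954]
TCP goal at contact [510.11334119 133.62119977] tcp yaw 41.936344785668524 C rel TCP fwd,left 81.60940778663822 0.06332190131461168
```

Alignment is now within 0.2 mm and 0.05°, with 10.5 mm left and the gauge resting on the bench. I push slowly until contact force shows.

```bash
python3 -m crank '[[0,2,0.2,0,0,0,0],[0,4,0.2,0,0,0,0],[0,6,0.2,0,0,0,0],[0,7,0.2,0,0,0,0],[0,8,0.2,0,0,0,0],[0,8.5,0.2,0,0,0,0],[0,9,0.2,0,0,0,0],[0,9,0.2,0,0,0,0]]'
python3 -m crank '[[0,0.5,0,0,0,0,0],[0,1,0,0,0,0,0],[0,1,0,0,0,0,0]]'
python3 -m crank '[[0,0.3,0,0,0,0,0],[0,0.5,0,0,0,0,0],[0,0.5,0,0,0,0,0]]'
```

```text
clock: 7.25
eef_pos: [508.7, 131.8, 14.6]
eef_rot: [3.141, 0.001, 0.733]
wrist_force: [-4.3, -3.1, 8.9]
finger_gap: 15.4
finger_force: 20.0
clock: 7.55
eef_pos: [509.4, 132.5, 14.7]
eef_rot: [3.141, 0.0, 0.733]
wrist_force: [-4.2, -4.3, 9.4]
finger_gap: 15.7
finger_force: 20.0
clock: 7.85
eef_pos: [509.8, 132.8, 14.6]
eef_rot: [3.141, 0.001, 0.733]
wrist_force: [-3.9, -4.9, 8.0]
finger_gap: 15.9
finger_force: 20.0
```

```bash
python3 -m crank '[[0,0.3,0,0,0,0,0],[0,0.5,0,0,0,0,0],[0,0.5,0,0,0,0,0]]'; python3 -m crank '[[0,0.3,0,0,0,0,0],[0,0.5,0,0,0,0,0],[0,0.5,0,0,0,0,0]]'; python3 -c "
from h import *
for i in range(4): print(manip.read_state()['wrist_force'].round(1),manip.read_state()['moment'].round(2))"
```

```text
clock: 8.15
eef_pos: [510.1, 133.1, 14.6]
eef_rot: [3.141, 0.001, 0.733]
wrist_force: [-4.7, -3.5, 8.2]
finger_gap: 16.1
finger_force: 20.0
clock: 8.45
eef_pos: [510.4, 133.4, 14.6]
eef_rot: [3.141, 0.001, 0.733]
wrist_force: [-5.3, -4.7, 10.1]
finger_gap: 15.9
finger_force: 20.0
[-5.3 -4.7 10.1] [-0.9   1.03  0.01]
[-5.3 -4.7 10.1] [-0.9   1.03  0.01]
[-5.3 -4.7 10.1] [-0.9   1.03  0.01]
[-5.3 -4.7 10.1] [-0.9   1.03  0.01]
```

```bash
python3 -m crank '[[0,0.3,0,0,0,0,0],[0,0.5,0,0,0,0,0],[0,0.5,0,0,0,0,0]]'; python3 -m crank '[[0,0.3,0,0,0,0,0],[0,0.5,0,0,0,0,0],[0,0.5,0,0,0,0,0]]'
python3 - <<'E'
from h import *
s=manip.read_state(); cal=optics.calibration("wrist"); p,d=optics.camera("wrist")
np.savez("pics/w6.npz",p=p,d=d,**cal)
fit(p,cal,zg=8); print(s["moment"])
cv2.imwrite("pics/w6.png",cv2.resize(p[0:250,130:390],None,fx=2.4,fy=2.4,interpolation=cv2.INTER_CUBIC)[:,:,::-1])
E
```

```text
clock: 8.75
eef_pos: [510.4, 133.4, 14.6]
eef_rot: [3.142, 0.002, 0.733]
wrist_force: [-8.1, -6.2, 13.6]
finger_gap: 16.1
finger_force: 20.0
clock: 9.05
eef_pos: [510.5, 133.5, 14.6]
eef_rot: [-3.141, 0.003, 0.733]
wrist_force: [-10.9, -9.8, 15.5]
finger_gap: 15.9
finger_force: 20.0
former edges angle 89.83125474005381 bisector 42.13260096602686 O [571.04334977 188.4216958 ] arc fit [570.78038966 188.28251348  49.06257973]
gauge side angles 42.0315020878472 41.97011496886304 width 74.77478954930507
hollow centre [568.44169106 186.34905905] free [569.75407303 187.54902032  51.67452913]
sides midline vs hollow centre 0.37430678889535296
turn needed deg (world) 0.13179243771350713 forward 3.3198007910207856 left -0.2082638362168138 world [2.60165871 2.07263675]
TCP goal at contact [513.21215823 135.39746575] tcp yaw 42.12149143015562 C rel TCP fwd,left 78.45851451885565 0.5264851219150748
[-1.78537341  1.9540645   0.04437197]
```

View pics/w6.png

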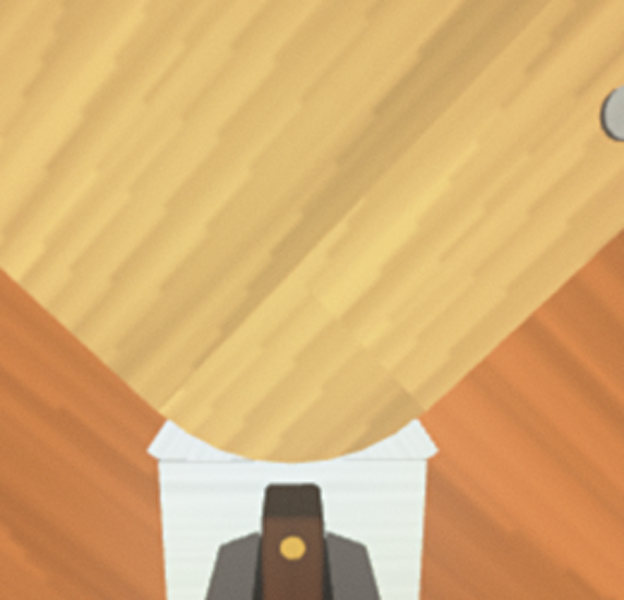

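The wrist view shows the hollow meeting the former's arc evenly, with both tips symmetric at about (165,425) and (420,425). The TCP stopped where contact was predicted while the force rose to about 15 N, so they touch. I ease the preload, open and withdraw upward.

```bash
python3 -m crank '[[0,-0.3,0,0,0,0,0],[0,-0.6,0,0,0,0,0],[0,-0.6,0,0,0,0,0]]'; python3 -m crank '[[40,0,0,0,0,0,0],[40,0,0,0,0,0,0],[40,0,0,0,0,0,0],[40,0,0,0,0,0,0],[40,0,0,0,0,0,0]]'; python3 -m crank '[[40,0,0,-5,0,0,0],[40,0,0,-15,0,0,0],[40,0,0,-35,0,0,0],[40,-15,0,-65,0,0,0],[40,-40,0,-95,0,0,0],[40,-60,0,-110,0,0,0],[40,-60,0,-110,0,0,0]]'
python3 - <<'E'
from h import *
cal=optics.calibration("wrist"); p,d=optics.camera("wrist")
np.savez("pics/w7.npz",p=p,d=d,**cal); fit(p,cal,zg=8)
cv2.imwrite("pics/w7.png",cv2.resize(p[60:260,120:380],None,fx=2.8,fy=2.8,interpolation=cv2.INTER_CUBIC)[:,:,::-1])
E
```

```text
clock: 9.4
eef_pos: [510.5, 133.4, 14.6]
eef_rot: [3.141, 0.002, 0.733]
wrist_force: [-6.7, -6.3, 12.1]
finger_gap: 15.8
finger_force: 20.0
clock: 9.9
eef_pos: [510.8, 134.2, 14.1]
eef_rot: [-3.142, 0.0, 0.733]
wrist_force: [0.0, -0.4, 0.2]
finger_gap: 37.5
finger_force: 0.0
clock: 10.6
eef_pos: [466.3, 93.3, 127.1]
eef_rot: [3.139, -0.003, 0.732]
wrist_force: [0.4, -0.1, -0.4]
finger_gap: 37.5
finger_force: 0.0
former edges angle 89.74162579693518 bisector 42.01404962086201 O [570.71456661 188.31226036] arc fit [569.96463891 187.4722426   47.88646425]
gauge side angles 42.703343984651376 41.943267621876046 width 75.31311937458084
hollow centre [570.61466043 187.96772924] free [653.86380725 263.26197777 160.59559527]
sides midline vs hollow centre -0.26568428342735345
turn needed deg (world) -0.309256183308662 forward 0.30482746132009275 left 0.18911149484490664 world [0.09990618 0.34453112]
TCP goal at contact [466.22763686  94.7312225 ] tcp yaw 41.62476369570828 C rel TCP fwd,left 140.2667625552751 -0.4055337414878234
```

View pics/w7.png

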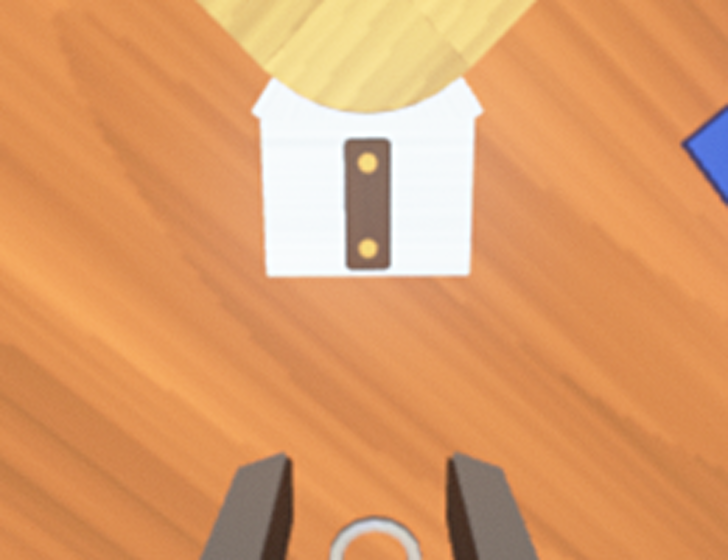

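The gauge sits free with its hollow on the former's arc at (365,112), and no gap shows. The residuals of 0.3 mm and 0.3° are within measurement error, and the robot is clear. I hand it in.

```bash
python3 -c "
from cell import manip
print(manip.sign_off())"
```

```text
the job is handed in; nothing more can be done
None
```

The white 50 mm hollow gauge lies flat against the former's rounded corner, touching and square to within about 0.3 mm and 0.3°; it is released, the other two gauges were not touched, and the job was handed in at about 10.7 s.

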